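Open the rising-stem gas supply valve of a bench-top incubator

ROBOT

A 6-joint arm with a two-finger parallel gripper is mounted at the origin on the work surface. World frame = base frame: x ahead of the robot, y to its left, z up, the work surface at z = 0. Lengths are in m, angles in rad, forces in N, time in s.
With the tool pointing down it reaches from about 0.375 to 0.975 m from the base axis. Payload 3.8 kg.
Tool frame: the origin (TCP) lies midway between the tips of the shut fingers; the grasp point (between the pads) lies 19 mm behind it; z points along the fingers, y is the line along which they close (so a half turn about z gives the same grasp; the last joint's range is limited). The gripper opens to 85 mm and grips with 20 to 120 N. Pads are 22 mm wide; open, the fingers measure 114 mm over their backs; the gripper's body (76 mm by 85 mm) begins 54 mm behind the grasp point. The pads swing forward as they close: fully open they stand 13 mm farther back than shut.
Start: joints at [1.231, 0.264, 1.604, -0, 1.274, -0.037], TCP at [0.201, 0.644, 0.231] pointing down, gripper open.
Joint ranges: [-2.63, 2.63], [-0.94, 2.18], [0.31, 2.57], [-1.31, 4.45], [0, 2.66], [-2.55, 2.55]. Speed limits (rad/s): [2.57, 2.57, 3.14, 3.14, 3.14, 3.14].

INTERFACE

Orientations are given as a rotation vector (axis times angle).
In Python, from workcell import status, read_camera, workorder, masks_of gives the robot as it stands.
- The arm moves only by the tool drive_tool, never from a script. Its argument "rows" is a list of rows, each a list of 7 numbers: the turn, a rotation vector about the tool's x, y, z in degrees, then the shift along the tool's x, y, z in m, then the opening, from 0 (shut) to 1 (fully open). In form: [[ax, ay, az, tx, ty, tz, claw], ...]. A call has 1 to 8 rows; each row shifts and turns the commanded pose from where the row before left it, along the tool's axes as they then stand; what a row does not reach is not made up. A row lasts 1/12 s, in which the tool goes at most 41.7 mm and 7.16 degrees, less where a joint would pass 70% of its speed; a pose out of reach is approached as far as the arm can. A call is refused whole if a number of a shift passes 0.0417 or a number of a turn 7.16, either way. A call with a gripper value outside its range is refused whole. The fingers move at their own pace and stop on an object; "force" is the grip in N (left out, the last holds). Time passes only in rows, so rows that do not move let the fingers close. It gives the time, the measured TCP pose, the force, the opening and the grip force at its end, in the units of the state.
- status.read_state(): the state, without advancing time (a new reading comes with each control period).
- read_camera(name): name is "side" or "top" or "wrist"; returns a dict with "color" (480x640x3 uint8, red, green, blue), "intrinsics" (3x3 intrinsics, pixels), "world_from_camera" (4x4, takes a point from camera to world coordinates); the wrist camera has in their place "mount" (4x4, takes a point from camera to tool coordinates, whose origin is the TCP and whose axes are the flange's). Camera axes: x right, y up, looking along -z (the intrinsics and any distortion apply to the point x, -y, -z); pixel columns grow to the right and rows downward; lengths in m; the calibration is good to about 2 mm. The wrist camera is an equidistant fisheye: a pixel r from the principal point sees the ray r / f radians off the axis. A picture is of the moment at which its call begins: read the wrist's pose just before it. There is no depth.
- workorder.finish_job(): hands the job in; it is judged then, once.
Trained networks look in a picture, given as the dict that the camera call returned (one of the last four; its "shot" number tells which), for a name from the list of things; names that differ only in an ending like _2 or _b are one class to them, and where a whole thing is asked for, a point or a joint stands for the part that bears it (a point fixed in the world has none). Each returns a list of dicts, best first, with "score" (0 to 1); they miss things now and then, are a little off and sometimes report something else, mostly with a low value. They report only what shows in the picture. A call takes as long as a camera call.
- masks_of(picture, name): "mask" (480x640 bool, what is visible of it) and "bbox" ([left, top, right, bottom] in pixels, round what is visible of it).
The state is a dict: "time": time; "q": joint angles; "joint_vel": joint speeds; "joint_torque": joint torques, N m; "tool_pos": TCP position; "tcp_rot": TCP orientation; "wrist_force": force on the tool from outside, world axes, zero at the start; "torque": the same for the moment, N m; "width": opening from 0.0 (shut) to 1.0 (fully open); "grip_force": force on a finger pad.
Only numpy, scipy, OpenCV 4.12 (cv2) and the standard library are available. Lean on these libraries where they do the work, as an engineer would, in place of code of your own. Each camera call takes 0.05 s, during which the arm holds its last target. There are 200 camera calls.

TASK

The incubator's gas line is ready to go back into service. Swing the vent lever fully shut first, then open the supply valve by its handwheel all the way, letting your hand follow the wheel as it rises without pulling or pressing on it, until you feel it come up snug against its backseat, without wrenching the line. Then turn it back a quarter of a turn so that it cannot jam open, let go, and leave everything else on the bench alone.

Things in the scene. Friction and masses are not known exactly. Their poses are not given: they have to be found in the camera images.
- gas_station: Gas station bolted to the bench: steel base plate 120 x 370 x 6 mm, 15 mm copper line along it (axis 55 mm up), brass globe valve with a grey handwheel in the middle, gauge on one side, tee with the vent valve on the other. Fixed. Origin on the bench under the wheel's axis; x to the rear, y along the line from gauge to vent, z up. Gauge at y = -83 mm, up to 115 mm high, 25 mm to either side.
- wheel_centre (a point): Centre of the handwheel at mid-thickness of its rim; turns and rises with it, z up. Rim 59 mm outside diameter, round section 10 mm, three spokes; hub nut 16 mm above this point; the fixed hexagons of the valve end 25 mm below it, the highest being 23 mm wide. Fully shut it is 148 mm above the bench.
- stem: Vertical steel stem, 9 mm thick, carrying the wheel; origin at the wheel's centre, rises with it but its axes do not turn with it. Counter-clockwise from above opens: stem and wheel rise together out of the valve, 12 mm per turn. Starts anywhere from shut to a fifth of a turn open; fully open is 0.7 to 0.9 turn from shut. Self-locking; takes about 0.2 N m to turn, either way.
- stem_gland (a point): Point of the valve where the stem leaves it, on its axis, 25 mm under the wheel's centre when shut. The valve gives to the hand on its slender line: 5 N/mm up and down, 2.5 N m per rad of twist. The line suffers beyond 10 N or 0.65 N m. The backseat is a solid stop inside the valve, felt as a climb of the torque: snug is 0.35 to 0.55 N m.
- lever_pivot (a point): On the vertical axis of the vent lever, at mid-height of its sleeve, 87 mm above the bench; 42 mm to the front (-x) and 122 mm to the vent side (+y) of the gas station's origin.
- lever_end (a point): Free end of the vent lever, 83 mm from the pivot, same height. A flat bar; its outer 54 mm are a black sleeve 15 mm wide and 10 mm thick, with nothing under it down to 65 mm above the bench.
- vent (a joint): Angle of the vent lever, rad: 0 = shut, against its stop, crosswise to the branch, pointing along the station's +y; 1.571 = open, in line with the branch, pointing along the station's -x. Closing is clockwise from above. About 0.25 N m to move; stays where it is left. Starts at 1.2 to 1.57.
- carton: White reagent carton, 75 x 55 x 150 mm, loose, origin under its centre.
- media_bottle: Glass bottle, 56 mm diameter, 115 mm tall, loose, origin under its centre.
- tip_box: Box of pipette tips, 122 x 82 x 72 mm, loose, origin under its centre.
- dish: Covered clear culture dish, 63 mm diameter, 15 mm tall, loose on the bench in front of the station, origin under its centre.
- remote: White remote control, 130 x 42 x 20 mm, loose, origin under its centre.
- thermometer: White bench thermometer, 60 x 90 x 60 mm, loose, origin under its centre.
- spanner: Steel spanner 160 mm long, loose on the bench behind the station, origin under its middle.
- union_cap: Small brass cap, 26 mm diameter, 16 mm tall, loose on the bench in front of the station, origin under its centre.

How it is judged:
On the way, in this order (a step that is already met when the one before it is completed fails the run):
1. the vent lever is swung fully shut (within 0.07 rad of its stop) (value of joint vent below 0.07 rad), for 0.2 s.
2. the supply valve is open right up to its backseat, snug (held there with 0.3 N m or more, so that the valve twists on its line by 0.12 rad) (z of wheel_centre in the frame of stem_gland above 0.03421 m and angle between the x axis of stem_gland and the x axis of gas_station, either way round above 0.12 rad), for 0.1 s.
At the end, for the whole second after the job is handed in: the vent lever is fully shut (within 0.07 rad); the handwheel has been backed off a quarter of a turn from its backseat (0.95 to 2.2 rad, 1.8 to 4.2 mm lower) and stays there; the hand is clear (value of joint vent below 0.07 rad and z of wheel_centre in the frame of stem_gland between 0.03016 and 0.03254 m); the robot touches nothing.
It fails at once if the line is wrenched: the valve is twisted by more than 0.26 rad (0.65 N m) (angle between the x axis of stem_gland and the x axis of gas_station, either way round above 0.26 rad).
It fails at once if the supply is opened (wheel risen by more than 1.5 mm) while the vent is still open (distance of wheel_centre from where it was at the start of the episode above 0.0015 m and value of joint vent above 0.15 rad).
It fails at once if the line is strained: the valve is pulled up or pressed down by more than 2 mm (10 N) (distance of stem_gland from where it was at the start of the episode above 0.002 m).
It fails at once if another thing on the bench is pushed by more than 30 mm (distance of any of carton, media_bottle, tip_box, dish, remote, thermometer, spanner, union_cap from where it was at the start of the episode above 0.03 m).
It also fails if it takes over 67 s, if anything falls off the work surface, if the arm or the gripper's body presses on something with over 40 N, if the wrist force passes 120 N, or if a joint passes its speed limit or range.

## Working session

There is one attempt and no reset: what is moved stays moved. The work goes in short steps, Python scripts to look and compute and a tool call to move; the robot and the scene stay as the last step left them, time stands still between calls to the robot, and variables do not carry over. Pictures are saved under pics/ and viewed, at most 10 in all, crops included, and the job is handed in when it is done.

Besides the shell and the picture viewer there is one more tool, called after "Request:" as name(argument=value, ...) on one line, values as JSON. drive_tool: Moves the arm, as the interface text tells. Its arguments: {"type":"object","properties":{"rows":{"type":"array"},"force":{"type":"number"}},"required":["rows"]}

```bash
mkdir -p pics; ls
python3 - <<'E'
from workcell import status, read_camera, workorder, masks_of
import cv2, numpy as np
print(status.read_state())
for n in ("side","top"):
    p=read_camera(n); cv2.imwrite(f"pics/{n}0.png",p["color"][:,:,::-1]); np.set_printoptions(precision=4,suppress=True)
    print(n,p["intrinsics"],p["world_from_camera"])
    for k in ("gas_station","wheel_centre","lever_end","vent","stem","dish","union_cap","carton","media_bottle","tip_box"):
        try: print(k,[(round(m["score"],2),m["bbox"], np.argwhere(m["mask"]).mean(0)[::-1]) for m in masks_of(p,k)[:2]])
        except Exception as e: print(k,e)
E
```

```text
pics
{'time': 0.0, 'q': array([ 1.23110806e+00,  2.64741305e-01,  1.60537256e+00,  9.00372950e-06,
        1.27370978e+00, -3.69121046e-02]), 'joint_vel': array([-1.29931963e-03,  4.68685865e-04, -5.56897981e-06, -9.54380705e-04,
        6.45993783e-04, -7.81400410e-04]), 'joint_torque': array([ 4.24822683e-04, -5.15076900e+01, -3.67330992e+01, -2.01065486e-04,
        1.26384161e-02,  3.32218451e-05]), 'tool_pos': array([0.20102782, 0.643602  , 0.22997079]), 'tcp_rot': array([-0.47372467, -3.10523761,  0.0034395 ]), 'wrist_force': array([-0.25510158,  0.31358564, -0.27108806]), 'torque': array([ 0.02607203, -0.02543634, -0.00259173]), 'grip_force': 0.0, 'width': 1.0012741354722845}
side [[448.6008   0.     318.0696]
 [  0.     448.6008 239.334 ]
 [  0.       0.       1.    ]] [[ 0.9848  0.1173 -0.1284  0.4229]
 [-0.1731  0.7301 -0.6611 -0.692 ]
 [ 0.0162  0.6733  0.7392  0.8517]
 [ 0.      0.      0.      1.    ]]
gas_station [(0.92, [272.5, 223.2, 401.2, 368.6], array([343.6492, 294.1648])), (0.41, [276.9, 232.7, 311.2, 242.3], array([290.6919, 237.8384]))]
wheel_centre [(0.69, [33
[... 1100 characters left out ...]
([362.5327, 213.3725]))]
lever_end [(0.73, [312.9, 242.7, 321.8, 279.2], array([315.5583, 257.8708]))]
vent [(0.57, [312.8, 239.8, 317.9, 278.1], array([315.5474, 257.7414])), (0.46, [151.4, 176.4, 191.9, 203.0], array([171.9493, 189.2122]))]
stem [(0.65, [312.9, 241.2, 319.0, 276.7], array([315.6316, 256.8202])), (0.63, [355.4, 201.7, 374.4, 223.3], array([363.641 , 213.1915]))]
dish [(0.85, [382.4, 251.5, 409.8, 274.5], array([396.0707, 263.7609]))]
union_cap []
carton [(0.73, [481.0, 277.8, 529.9, 317.6], array([504.135 , 299.0264]))]
media_bottle [(0.59, [495.5, 253.7, 524.0, 278.9], array([510.0548, 264.1926]))]
tip_box [(0.67, [459.1, 174.0, 514.3, 233.6], array([486.3003, 203.195 ]))]
```

View pics/top0.png

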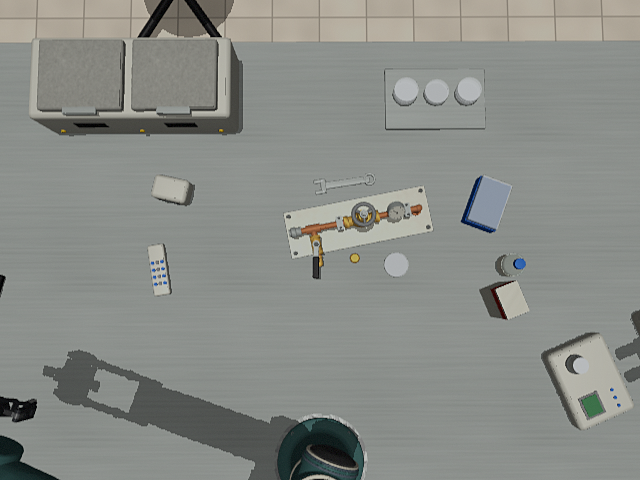

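View pics/side0.png

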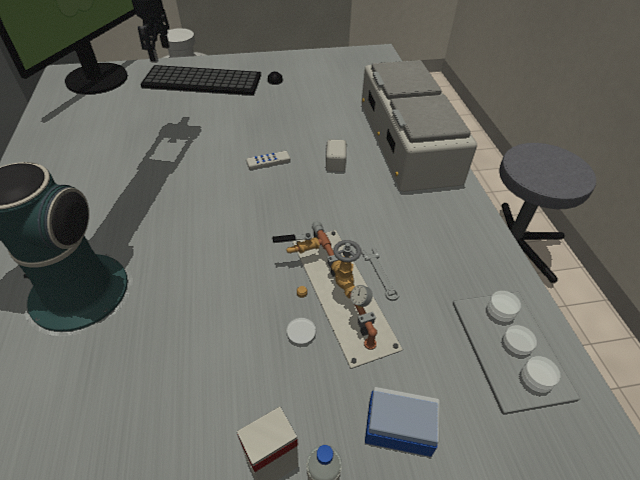

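```bash
cat > h.py <<'E'
from workcell import status, read_camera, workorder, masks_of
import cv2, numpy as np
from scipy.spatial.transform import Rotation as R
np.set_printoptions(precision=4,suppress=True)
def ray(p,uv):
    K,T=p["intrinsics"],p["world_from_camera"]
    d=np.array([(uv[0]-K[0,2])/K[0,0],-(uv[1]-K[1,2])/K[1,1],-1]); return T[:3,3],T[:3,:3]@d
def atz(p,uv,z):
    o,d=ray(p,uv); return o+d*(z-o[2])/d[2]
def tri(rs):
    A=0;b=0
    for o,d in rs:
        d=d/np.linalg.norm(d);M=np.eye(3)-np.outer(d,d);A=A+M;b=b+M@o
    return np.linalg.solve(A,b)
def ctr(p,n):
    m=masks_of(p,n)[0]; return np.argwhere(m["mask"]).mean(0)[::-1],m
E
python3 - <<'E'
from h import *
t=read_camera("top"); s=read_camera("side")
c=t["color"].astype(int)
# plate: beige (r>b) in the region
reg=np.zeros((480,640),np.uint8); reg[175:270,270:445]=1
m=((c[:,:,0]-c[:,:,2]>6)&(reg>0)).astype(np.uint8)
n,l,st,ce=cv2.connectedComponentsWithStats(m); k=1+st[1:,4].argmax(); ys,xs=np.where(l==k)
hull=cv2.convexHull(np.c_[xs,ys].astype(np.float32))
W=np.array([atz(t,q,0.006)[:2] for q in hull[:,0]]).astype(np.float32)
(cx,cy),sz,an=cv2.minAreaRect(W); b=cv2.boxPoints(((cx,cy),sz,an))
print("plate",st[k],cx,cy,sz,an); print(b)
tw=[ctr(t,"wheel_centre"),ctr(s,"wheel_centre")]
bb=lambda m:((m["bbox"][0]+m["bbox"][2])/2,(m["bbox"][1]+m["bbox"][3])/2)
print("wheel tri",tri([ray(t,tw[0][0]),ray(s,tw[1][0])]),tri([ray(t,bb(tw[0][1])),ray(s,bb(tw[1][1]))]), "top@.15",atz(t,tw[0][0],.15),"side@.15",atz(s,tw[1][0],.15))
ml=ctr(t,"lever_end")[1]["mask"]; P=np.array([atz(t,(x,y),.09)[:2] for y,x in np.argwhere(ml)]).astype(np.float32)
print("lever",cv2.minAreaRect(P), P.mean(0), cv2.fitLine(P,cv2.DIST_HUBER,0,.01,.01).ravel(), P.min(0),P.max(0))
ps=ctr(s,"lever_end")[0]; print("side lever",atz(s,ps,.09))
for n in("dish","union_cap"):
    print(n,atz(s,ctr(s,n)[0],.01))
cv2.imwrite("pics/crop.png",cv2.resize(t["color"][170:290,270:450,::-1],None,fx=4,fy=4,interpolation=cv2.INTER_CUBIC))
E
```

```text
plate [ 283  186  150   81 4905] 0.5831859111785889 -0.10053879022598267 (0.1539476215839386, 0.36898118257522583) 11.017553329467773
[[ 0.4724  0.0658]
 [ 0.5429 -0.2963]
 [ 0.694  -0.2669]
 [ 0.6235  0.0953]]
wheel tri [ 0.6005 -0.1025  0.1461] [ 0.6014 -0.103   0.1487] top@.15 [ 0.6014 -0.1025  0.15  ] side@.15 [ 0.5981 -0.1058  0.15  ]
lever ((0.5003073811531067, 0.009766782633960247), (0.016891684383153915, 0.08919498324394226), 89.87018585205078) [0.5018 0.0099] [ 1.     -0.0071  0.4904  0.0107] [0.4557 0.0012] [0.5449 0.0181]
side lever [0.4949 0.0039 0.09  ]
dish [ 0.4872 -0.1951  0.01  ]
union_cap [ 0.5054 -0.0926  0.01  ]
```

View pics/crop.png

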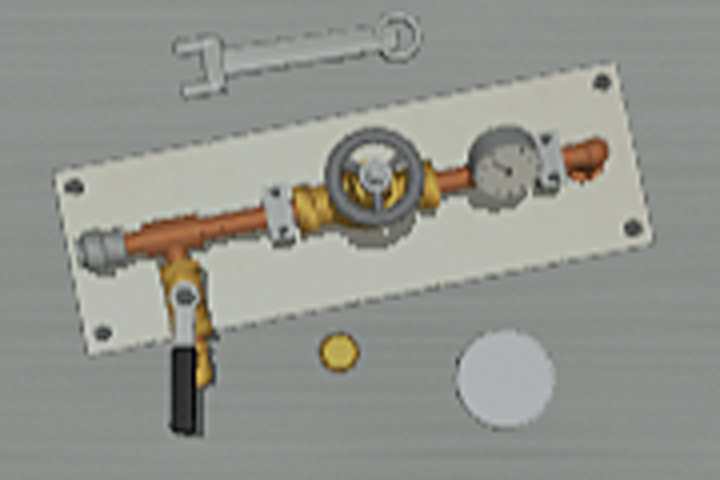

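Request:
drive_tool(rows=[[0,0,6.6,0,0,0,0],[0,0,6.6,0,0,0,0],[0,0,6.6,0,0,0,0],[0,0,6.6,0,0,0,0],[0,0,6.6,0,0,0,0],[0,0,6.6,0,0,0,0],[0,0,6.6,0,0,0,0],[0,0,6.6,0,0,0,0]], force=40)

```text
time: 2.17
tool_pos: [0.2013, 0.6443, 0.2313]
tcp_rot: [-1.813, -2.566, -0.0]
wrist_force: [0.1, -0.1, -0.8]
width: 0.001
grip_force: 0.0
```

Request:
drive_tool(rows=[[0,0,6.6,0,0,0,0],[0,0,6.6,0,0,0,0],[0,0,6.6,0,0,0,0],[0,0,0,0,0,0,0]])

```text
time: 2.5
tool_pos: [0.2013, 0.6443, 0.2313]
tcp_rot: [-2.224, -2.219, -0.0]
wrist_force: [0.3, -0.1, -0.4]
width: 0.004
grip_force: 0.0
```

Request:
drive_tool(rows=[[0,0,0,-0.0335,0.01375,0.0035,0],[0,0,0,-0.0335,0.01375,0.0035,0],[0,0,0,-0.0335,0.01375,0.0035,0],[0,0,0,-0.0335,0.01375,0.0035,0],[0,0,0,-0.0335,0.01375,0.0035,0],[0,0,0,-0.0335,0.01375,0.0035,0],[0,0,0,-0.0335,0.01375,0.0035,0]])

```text
time: 3.08
tool_pos: [0.2981, 0.4083, 0.2068]
tcp_rot: [2.216, 2.227, 0.001]
wrist_force: [1.0, 0.4, 0.7]
width: -0.001
grip_force: 0.0
```

Request:
drive_tool(rows=[[0,0,0,-0.0335,0.01375,0.0035,0],[0,0,0,-0.0335,0.01375,0.0035,0],[0,0,0,-0.0335,0.01375,0.0035,0],[0,0,0,-0.0335,0.01375,0.0035,0],[0,0,0,-0.0335,0.01375,0.0035,0],[0,0,0,-0.0335,0.01375,0.0035,0],[0,0,0,-0.0335,0.01375,0.0035,0]])

```text
time: 3.67
tool_pos: [0.3946, 0.1739, 0.1826]
tcp_rot: [2.216, 2.226, 0.002]
wrist_force: [0.4, -0.6, 0.8]
width: 0.005
grip_force: 0.0
```

Request:
drive_tool(rows=[[0,0,0,-0.0335,0.01375,0.0035,0],[0,0,0,-0.0335,0.01375,0.0035,0],[0,0,0,-0.0335,0.01375,0.0035,0],[0,0,0,-0.0335,0.01375,0.0035,0],[0,0,0,-0.0335,0.01375,0.0035,0],[0,0,0,-0.0335,0.01375,0.0035,0],[0,0,0,0,0,0,0]])

```text
time: 4.25
tool_pos: [0.4789, -0.0306, 0.1614]
tcp_rot: [2.219, 2.219, -0.001]
wrist_force: [0.5, -0.3, 0.2]
width: 0.004
grip_force: 0.0
```

```bash
cat >> h.py <<'E'
def wrist():
    s=status.read_state(); p=read_camera("wrist")
    T=np.eye(4);T[:3,:3]=R.from_rotvec(s["tcp_rot"]).as_matrix();T[:3,3]=s["tool_pos"]
    p["W"]=T@p["mount"]; return s,p
def wray(p,uv):
    K=p["intrinsics"]; a=np.array([uv[0]-K[0,2],uv[1]-K[1,2]])/K[0,0]; r=np.linalg.norm(a)
    d=np.array([a[0]/r*np.sin(r),-a[1]/r*np.sin(r),-np.cos(r)]); return p["W"][:3,3],p["W"][:3,:3]@d
def watz(p,uv,z):
    o,d=wray(p,uv); return o+d*(z-o[2])/d[2]
E
python3 - <<'E'
from h import *
s,p=wrist(); print(s["tool_pos"],s["tcp_rot"],s["q"]); print(p["intrinsics"],p["mount"])
cv2.imwrite("pics/w1.png",p["color"][:,:,::-1])
for n,z in(("lever_end",.092),("wheel_centre",.153)):
    for m in masks_of(p,n)[:2]:
        print(n,m["score"],m["bbox"])
        P=np.array([watz(p,(x,y),z)[:2] for y,x in np.argwhere(m["mask"])]).astype(np.float32)
        print(P.mean(0),cv2.minAreaRect(P))
E
```

```text
[ 0.4789 -0.0306  0.1614] [ 2.2194  2.2189 -0.0009] [-0.1139 -0.0538  2.0873 -0.0028  1.1059 -0.1124]
[[371.6483   0.     315.498 ]
 [  0.     371.6483 242.188 ]
 [  0.       0.       1.    ]] [[ 0.0001  0.9597  0.2811  0.0726]
 [ 1.     -0.0001 -0.     -0.0005]
 [-0.      0.2811 -0.9597 -0.1424]
 [ 0.      0.      0.      1.    ]]
lever_end 0.66 [268.6, 173.1, 423.9, 207.9]
[0.495 0.011] ((0.4968901574611664, 0.010627918876707554), (0.016791293397545815, 0.09037076681852341), 89.62528228759766)
wheel_centre 0.82 [493.3, 358.4, 558.3, 402.6]
[ 0.6021 -0.0834] ((0.6046774983406067, -0.08324628323316574), (0.021846290677785873, 0.0591522641479969), 60.43141174316406)
```

View pics/w1.png

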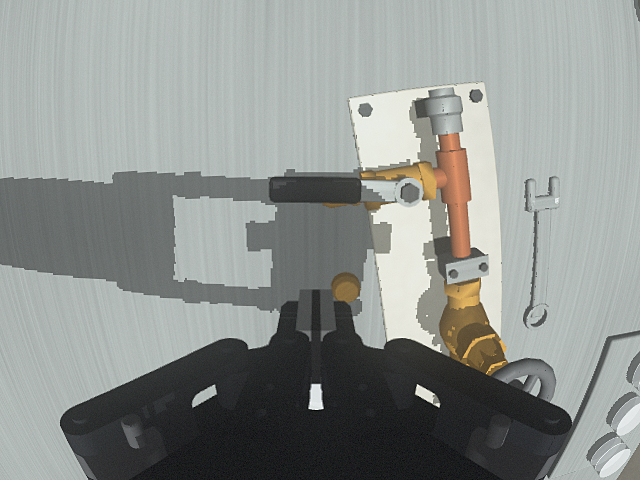

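Request:
drive_tool(rows=[[0,0,0,0,0,0.03,0],[0,0,0,0,0,0.03,0],[0,0,0,0,0,0.029,0],[0,0,0,0.008,0,0,0],[0,0,0,0.008,0,0,0],[0,0,0,0.006,0,0,0],[0,0,0,0,0,0,0]])

```text
time: 4.98
tool_pos: [0.4773, -0.0019, 0.0738]
tcp_rot: [2.217, 2.225, 0.001]
wrist_force: [-0.6, -0.2, 0.2]
width: 0.0
grip_force: 0.3
```

Request:
drive_tool(rows=[[0,0,5,0.0051,-0.0012,0,0],[0,0,5,0.0051,-0.0012,0,0],[0,0,5,0.0051,-0.0012,0,0],[0,0,5,0.0051,-0.0012,0,0],[0,0,5,0.0051,-0.0012,0,0]])

```text
time: 5.4
tool_pos: [0.4773, 0.0224, 0.0746]
tcp_rot: [2.648, 1.683, 0.005]
wrist_force: [-0.9, -3.9, -1.1]
width: -0.002
grip_force: 2.2
```

Request:
drive_tool(rows=[[0,0,5,0.0051,-0.0012,0,0],[0,0,5,0.0051,-0.0012,0,0],[0,0,5,0.0051,-0.0012,0,0],[0,0,5,0.0051,-0.0012,0,0],[0,0,5,0.0051,-0.0012,0,0],[0,0,5,0.0051,-0.0012,0,0],[0,0,5,0.0051,-0.0012,0,0]])

```text
time: 5.98
tool_pos: [0.493, 0.0549, 0.0747]
tcp_rot: [3.034, 0.809, 0.004]
wrist_force: [-2.7, -3.6, 0.4]
width: -0.001
grip_force: 2.1
```

Request:
drive_tool(rows=[[0,0,5,0.0051,-0.0012,0,0],[0,0,5,0.0051,-0.0012,0,0],[0,0,3,0.0031,-0.0007,0,0],[0,0,0,0,0,0,0]])

```text
time: 6.32
tool_pos: [0.5037, 0.064, 0.0745]
tcp_rot: [3.107, 0.465, 0.005]
wrist_force: [-1.4, -0.7, 0.6]
width: -0.001
grip_force: 0.8
```

```bash
cat > lev.py <<'E'
from h import *
s,p=wrist(); print(s["tool_pos"],s["tcp_rot"],s["wrist_force"],s["torque"])
for m in masks_of(p,"lever_end")[:1]:
        print(m["score"],m["bbox"])
        P=np.array([watz(p,(x,y),.092)[:2] for y,x in np.argwhere(m["mask"])]).astype(np.float32)
        print(P.mean(0),cv2.minAreaRect(P))
        f=cv2.fitLine(P,cv2.DIST_HUBER,0,.01,.01).ravel(); print(f,np.degrees(np.arctan2(f[1],f[0])))
        print("piv->mean",np.degrees(np.arctan2(*(P.mean(0)-[.5365,.0088])[::-1])))
E
python3 lev.py
```

```text
[0.5037 0.064  0.0745] [3.1067 0.4654 0.0048] [-1.3933 -0.6808  0.6105] [-0.1482  0.1812 -0.0451]
0.68 [259.4, 253.0, 490.0, 310.4]
[0.5278 0.0507] ((0.5280694365501404, 0.04709141328930855), (0.018142234534025192, 0.0891667827963829), 13.299457550048828)
[ 0.2106 -0.9776  0.5278  0.0507] -77.84303
piv->mean 101.75241110538991
```

Request:
drive_tool(rows=[[0,0,1,0.002,0,0,0],[0,0,1,0.002,0,0,0],[0,0,0,0,0,0,0]])

```text
time: 6.67
tool_pos: [0.5048, 0.0645, 0.0726]
tcp_rot: [-3.115, -0.41, 0.005]
wrist_force: [-6.5, -1.2, 4.7]
width: 0.003
grip_force: 3.2
```

Request:
drive_tool(rows=[[0,0,0,0.002,0,0,0],[0,0,0,0.002,0,0,0],[0,0,0,0,0,0,0],[0,0,0,0,0,0,0]])

```text
time: 7.0
tool_pos: [0.5049, 0.0645, 0.0717]
tcp_rot: [3.114, 0.412, -0.017]
wrist_force: [-13.8, -5.9, 11.3]
width: -0.001
grip_force: 7.9
```

```bash
python3 lev.py
```

```text
[0.5049 0.0645 0.0717] [ 3.1138  0.4117 -0.0173] [-13.8411  -5.8882  11.3227] [-0.784   2.2717 -0.1016]
0.79 [259.4, 260.0, 490.1, 315.2]
[0.5285 0.0507] ((0.5285654664039612, 0.047237761318683624), (0.01887260377407074, 0.08925914764404297), 11.873196601867676)
[ 0.1943 -0.9809  0.5285  0.0507] -78.794304
piv->mean 100.79323713894235
```

Request:
drive_tool(rows=[[0,0,0,-0.015,0,0,0],[0,0,0,-0.015,0,0,0],[0,0,0,0,0,-0.04,0],[0,0,0,0,0,-0.04,0],[0,0,0,0,0,-0.04,0],[0,0,0,0,0,-0.04,0],[0,0,6.5,0,0,-0.02,1],[0,0,6.5,0,0,-0.01,1]])

```text
time: 7.77
tool_pos: [0.4841, 0.0582, 0.2683]
tcp_rot: [-3.14, -0.048, -0.017]
wrist_force: [0.7, 0.1, -0.3]
width: 0.275
grip_force: 0.0
```

Request:
drive_tool(rows=[[0,0,7,0,0,0,1],[0,0,7,0,0,0,1],[0,0,7,0,0,0,1],[0,0,7,0,0,0,1],[0,0,7,0,0,0,1],[0,0,7,0,0,0,1],[0,0,7,0,0,0,1],[0,0,7,0,0,0,1]])

```text
time: 8.43
tool_pos: [0.482, 0.0527, 0.2628]
tcp_rot: [-2.797, 1.41, 0.004]
wrist_force: [-0.6, -0.8, -0.1]
width: 0.998
grip_force: 0.0
```

```bash
cat > whl.py <<'E'
from h import *
s,p=wrist(); M=R.from_rotvec(s["tcp_rot"]).as_matrix()
print(s["tool_pos"],s["q"],"theta_y",np.degrees(np.arctan2(M[1,1],M[0,1])),"z",M[:,2])
m=masks_of(p,"wheel_centre")[0]; cs,_=cv2.findContours(m["mask"].astype(np.uint8),0,1)
c=max(cs,key=cv2.contourArea)[:,0]
for z in (.145,.150,.155):
    P=np.array([watz(p,q,z)[:2] for q in c]).astype(np.float32)
    C,r=cv2.minEnclosingCircle(P); print(m["score"],z,"encl",C,r,"ell",cv2.fitEllipse(P))
    d=np.array([*C,z])-s["tool_pos"]; print("  tool shift xyz",M.T@d)
cv2.imwrite("pics/w2.png",p["color"][:,:,::-1])
E
python3 whl.py; python3 lev.py
```

```text
[0.482  0.0527 0.2628] [ 0.0509 -0.1232  1.9586  0.0096  1.3038  2.5527] theta_y -143.48718168302645 z [ 0.002   0.0094 -1.    ]
0.47 0.145 encl (0.5846312046051025, -0.08164499700069427) 0.010188071988523006 ell ((0.5835933089256287, -0.08101214468479156), (0.0026609934866428375, 0.021523095667362213), 125.86727142333984)
  tool shift xyz [ 0.1698 -0.0017  0.1168]
0.47 0.15 encl (0.5834593176841736, -0.08016897737979889) 0.00999394990503788 ell ((0.5824414491653442, -0.07954831421375275), (0.0026097786612808704, 0.02110898308455944), 125.86727142333984)
  tool shift xyz [ 0.1679 -0.0017  0.1118]
0.47 0.155 encl (0.5822874307632446, -0.0786929577589035) 0.009799829684197903 ell ((0.581289529800415, -0.07808447629213333), (0.002558572916314006, 0.020694810897111893), 125.86725616455078)
  tool shift xyz [ 0.166  -0.0016  0.1068]
[0.4819 0.0515 0.2628] [-2.7987  1.4092  0.0036] [0.2309 0.7403 0.8626] [-0.0383  0.0263 -0.0634]
0.86 [253.0, 131.3, 308.8, 231.2]
[0.5272 0.0447] ((0.5276086926460266, 0.04545560106635094), (0.01760498248040676, 0.09137948602437973), 10.098138809204102)
[ 0.1904 -0.9817  0.5272  0.0447] -79.02588
piv->mean 104.54639588750129
```

Request:
drive_tool(rows=[[0,0,-1,0.025,0,0,1],[0,0,-1,0.025,0,0,1],[0,0,0,0.025,0,0,1],[0,0,0,0.025,0,0,1],[0,0,0,0.02,0,0,1],[0,0,0,0,0,0,1],[0,0,0,0,0,0,1]])

```text
time: 9.22
tool_pos: [0.5554, -0.0434, 0.2612]
tcp_rot: [-2.822, 1.364, 0.007]
wrist_force: [-0.6, 0.3, -0.1]
width: 0.998
grip_force: 0.0
```

```bash
python3 whl.py
```

```text
[ 0.5554 -0.0434  0.2612] [-0.1279  0.0241  1.821   0.0086  1.2982  2.3407] theta_y -141.57699925297248 z [-0.0007  0.0085 -1.    ]
0.96 0.145 encl (0.5985732674598694, -0.10186675935983658) 0.030172672122716904 ell ((0.5987577438354492, -0.10188630223274231), (0.0585886649787426, 0.05882038176059723), 101.40959930419922)
  tool shift xyz [0.0735 0.0031 0.1157]
0.96 0.15 encl (0.5985892415046692, -0.10182099044322968) 0.029590075835585594 ell ((0.5987702012062073, -0.10184000432491302), (0.05745391175150871, 0.057681139558553696), 101.40853881835938)
  tool shift xyz [0.0734 0.003  0.1107]
0.96 0.155 encl (0.598605215549469, -0.10177487134933472) 0.02900760807096958 ell ((0.5987826585769653, -0.10179369896650314), (0.05631915479898453, 0.056541893631219864), 101.40928649902344)
  tool shift xyz [0.0733 0.0029 0.1057]
```

View pics/w2.png

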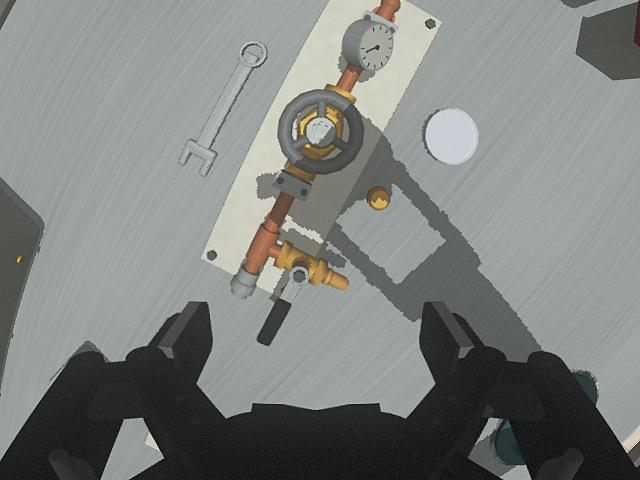

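Request:
drive_tool(rows=[[-0.3,0.38,0,0.025,0.001,0,1],[0,0,0,0.025,0.001,0,1],[0,0,0,0.0235,0.001,0,1],[0,0,4.5,0,0,0,1],[0,0,4.5,0,0,0,1],[0,0,0,0,0,0,1],[0,0,0,0,0,0,1]])

```text
time: 9.9
tool_pos: [0.598, -0.1015, 0.2614]
tcp_rot: [2.716, -1.578, -0.0]
wrist_force: [0.2, -0.6, 0.2]
width: 0.995
grip_force: 0.0
```

```bash
cat > st.py <<'E'
from h import *
s=status.read_state(); M=R.from_rotvec(s["tcp_rot"]).as_matrix()
print(s["time"],s["tool_pos"],"q6",s["q"][5],"theta",np.degrees(np.arctan2(M[1,1],M[0,1])),"z",M[:,2],"F",s["wrist_force"],"T",s["torque"],s["grip_force"],s["width"])
print("to wheel",M.T@(np.array([.5988,-.1018,.126])-s["tool_pos"]), "F tool",M.T@s["wrist_force"])
E
python3 st.py
```

```text
9.9 [ 0.598  -0.1015  0.2614] q6 2.4143229054845468 theta -150.2987325580168 z [-0.0003 -0.0002 -1.    ] F [ 0.1638 -0.6063  0.2373] T [ 0.0227 -0.0685 -0.0116] 0.0 0.9954874412097948
to wheel [ 0.0007 -0.0006  0.1354] F tool [ 0.6078  0.1582 -0.2372]
```

Request:
drive_tool(rows=[[0,0,0,0.0007,-0.0006,0.03,1],[0,0,0,0,0,0.03,1],[0,0,0,0,0,0.03,1],[0,0,0,0,0,0.025,1],[0,0,0,0,0,0.02,1],[0,0,0,0,0,0,1]])

```text
time: 10.4
tool_pos: [0.5949, -0.1011, 0.121]
tcp_rot: [2.714, -1.576, -0.014]
wrist_force: [-1.7, 0.7, -0.9]
width: 1.001
grip_force: 0.0
```

Request:
drive_tool(rows=[[0,0,0,0,0,0,0.6],[0,0,0,0,0,0,0.6],[0,0,0,0,0,0,0.6],[0,0,0,0,0,0,0.6],[0,0,0,0,0,0,0.6],[0,0,0,0,0,0,0.6]], force=30)

```text
time: 10.9
tool_pos: [0.5995, -0.1032, 0.128]
tcp_rot: [2.714, -1.581, 0.002]
wrist_force: [-6.0, -2.2, 5.7]
width: 0.661
grip_force: 31.5
```

```bash
python3 st.py
```

```text
10.9 [ 0.5995 -0.1032  0.128 ] q6 2.415780459500989 theta -150.45698941482328 z [ 0.0008 -0.0013 -1.    ] F [-5.9906 -2.1842  5.7455] T [-0.2549  0.8227  0.0862] 31.50481380522251 0.6612327395148776
to wheel [-0.0016 -0.0001  0.002 ] F tool [-1.0448  6.2886 -5.7472]
```

Request:
drive_tool(rows=[[0,0,0,0,0.0005,-0.001,0.6],[0,0,0,0,0,0,0.6],[0,0,0,0,0,0,0.6]])

```text
time: 11.15
tool_pos: [0.5994, -0.1033, 0.1282]
tcp_rot: [2.714, -1.582, 0.003]
wrist_force: [-3.2, -1.2, 3.9]
width: 0.666
grip_force: 31.6
```

```bash
python3 st.py
```

```text
11.15 [ 0.5994 -0.1033  0.1282] q6 2.4153060904610957 theta -150.46940272032626 z [ 0.0014 -0.0009 -1.    ] F [-3.1616 -1.2356  3.8746] T [-0.1875  0.5012 -0.0344] 31.625202409923077 0.6659433631095727
to wheel [-0.0016 -0.0002  0.0022] F tool [-0.4776  3.3569 -3.8779]
```

Request:
drive_tool(rows=[[0,0,0,0,0.0006,-0.0019,0.6],[0,0,0,0,0,0,0.6],[0,0,0,0,0,0,0.6]], force=45)

```text
time: 11.4
tool_pos: [0.5993, -0.1032, 0.1293]
tcp_rot: [-2.714, 1.582, -0.003]
wrist_force: [2.1, -0.4, 0.7]
width: 0.657
grip_force: 48.1
```

```bash
python3 st.py
```

```text
11.4 [ 0.5993 -0.1032  0.1293] q6 2.4146996001176593 theta -150.46933101310972 z [ 0.0019 -0.0005 -1.    ] F [ 2.0872 -0.4358  0.6728] T [-0.0953 -0.2895  0.0358] 48.081385754048824 0.6569553715349178
to wheel [-0.0015 -0.0003  0.0033] F tool [ 1.4089 -1.6023 -0.6685]
```

Request:
drive_tool(rows=[[0,0,-4,0,0,-0.000133,0.6],[0,0,-4,0,0,-0.000133,0.6],[0,0,-4,0,0,-0.000133,0.6],[0,0,-4,0,0,-0.000133,0.6],[0,0,-4,0,0,-0.000133,0.6]])

```text
time: 11.82
tool_pos: [0.5994, -0.1032, 0.1299]
tcp_rot: [-2.949, 1.082, -0.003]
wrist_force: [2.8, 0.8, -0.4]
width: 0.656
grip_force: 48.1
```

```bash
python3 st.py
```

```text
11.8167 [ 0.5994 -0.1032  0.1299] q6 2.062650086205209 theta -130.30690915714095 z [ 0.0019 -0.0003 -1.    ] F [ 2.8171  0.7899 -0.4187] T [-0.0774 -0.3474 -0.1629] 48.06534580886364 0.6558692275894813
to wheel [-0.0014 -0.0007  0.0039] F tool [ 1.6366 -2.4242  0.4238]
```

Request:
drive_tool(rows=[[0,0,-5,0,-0.0005,-0.000167,0.6],[0,0,-5,0,0,-0.000167,0.6],[0,0,-5,0,0,-0.000167,0.6],[0,0,-5,0,0,-0.000167,0.6],[0,0,-5,0,0,-0.000167,0.6],[0,0,-5,0,0,-0.000167,0.6],[0,0,-5,0,0,-0.000167,0.6],[0,0,-5,0,0,-0.000167,0.6]])

```text
time: 12.48
tool_pos: [0.5995, -0.103, 0.1312]
tcp_rot: [3.141, -0.007, 0.002]
wrist_force: [2.5, -0.5, -0.9]
width: 0.656
grip_force: 48.1
```

```bash
python3 st.py
```

```text
12.4833 [ 0.5995 -0.103   0.1312] q6 1.3644025333894412 theta -90.26072575976366 z [ 0.0015 -0.0005 -1.    ] F [ 2.5414 -0.5365 -0.8521] T [-0.1451 -0.3171 -0.2108] 48.13131406903267 0.656019761444884
to wheel [-0.0007 -0.0012  0.0051] F tool [2.5426 0.5245 0.8561]
```

Request:
drive_tool(rows=[[0,0,-5,0,0,-0.000167,0.6],[0,0,-5,0,0,-0.000167,0.6],[0,0,-5,0,0,-0.000167,0.6],[0,0,-5,0,0,-0.000167,0.6],[0,0,-5,0,0,-0.000167,0.6],[0,0,-5,0,0,-0.000167,0.6],[0,0,-5,0,0,-0.000167,0.6],[0,0,-5,0,0,-0.000167,0.6]])

```text
time: 13.15
tool_pos: [0.5994, -0.1029, 0.1325]
tcp_rot: [2.954, 1.068, 0.002]
wrist_force: [1.4, -0.3, -0.1]
width: 0.66
grip_force: 48.1
```

```bash
python3 st.py
```

```text
13.15 [ 0.5994 -0.1029  0.1325] q6 0.6662579740224845 theta -50.26074655879236 z [ 0.0014 -0.0003 -1.    ] F [ 1.3624 -0.3013 -0.1104] T [-0.0978 -0.3861 -0.1633] 48.12444135546684 0.6597598535441387
to wheel [ 0.0002 -0.0012  0.0065] F tool [0.8549 1.1025 0.1123]
```

Request:
drive_tool(rows=[[0,0,-5,0,0,-0.000167,0.6],[0,0,-5,0,0,-0.000167,0.6],[0,0,-5,0,0,-0.000167,0.6],[0,0,-5,0,0,-0.000167,0.6],[0,0,-5,0,0,-0.000167,0.6],[0,0,-5,0,0,-0.000167,0.6],[0,0,-5,0,0,-0.000167,0.6],[0,0,-5,0,0,-0.000167,0.6]])

```text
time: 13.82
tool_pos: [0.5992, -0.1028, 0.1338]
tcp_rot: [2.411, 2.013, 0.001]
wrist_force: [1.4, -0.3, -0.9]
width: 0.66
grip_force: 48.1
```

```bash
python3 st.py
```

```text
13.8167 [ 0.5992 -0.1028  0.1338] q6 -0.03185036057832936 theta -10.2625642199859 z [ 0.001  -0.0001 -1.    ] F [ 1.4225 -0.3098 -0.8932] T [-0.0024 -0.2591 -0.2083] 48.10276363044977 0.6602005060793636
to wheel [ 0.0009 -0.0006  0.0078] F tool [-0.0515  1.454   0.8946]
```

Request:
drive_tool(rows=[[0,0,-5,0,0,-0.000167,0.6],[0,0,-5,0,0,-0.000167,0.6],[0,0,-5,0,0,-0.000167,0.6],[0,0,-5,0,0,-0.000167,0.6],[0,0,-5,0,0,-0.000167,0.6],[0,0,-5,0,0,-0.000167,0.6],[0,0,-5,0,0,-0.000167,0.6],[0,0,-5,0,0,-0.000167,0.6]])

```text
time: 14.48
tool_pos: [0.5991, -0.1028, 0.1351]
tcp_rot: [1.577, 2.717, 0.0]
wrist_force: [1.9, -0.3, 0.1]
width: 0.657
grip_force: 48.1
```

```bash
python3 st.py
```

```text
14.4833 [ 0.5991 -0.1028  0.1351] q6 -0.7299747860639652 theta 29.73696688604687 z [ 0.0006 -0.0001 -1.    ] F [ 1.9115 -0.2723  0.1292] T [-0.0304 -0.1813 -0.1882] 48.10415703803301 0.6569576677203766
to wheel [0.001  0.0002 0.0091] F tool [-1.1846  1.5248 -0.1279]
```

Request:
drive_tool(rows=[[0,0,-4,0,0,-0.000133,0.6],[0,0,-4,0,0,-0.000133,0.6],[0,0,-4,0,0,-0.000133,0.6],[0,0,-4,0,0,-0.000133,0.6],[0,0,-4,0,0,-0.000133,0.6]])

```text
time: 14.9
tool_pos: [0.599, -0.1028, 0.1357]
tcp_rot: [1.082, 2.949, 0.0]
wrist_force: [0.5, -1.2, 0.0]
width: 0.656
grip_force: 48.1
```

```bash
python3 st.py
```

```text
14.9 [ 0.599  -0.1028  0.1357] q6 -1.0782038437777777 theta 49.68824994956112 z [ 0.0005 -0.0001 -1.    ] F [ 0.4652 -1.2169  0.011 ] T [ 0.0076 -0.1278 -0.1602] 48.122910372912884 0.6561491909728316
to wheel [0.0009 0.0006 0.0097] F tool [-1.142  -0.627  -0.0106]
```

Request:
drive_tool(rows=[[0,0,-2,0,0,-6.7e-05,0.6],[0,0,-2,0,0,-6.7e-05,0.6],[0,0,-2,0,0,-6.7e-05,0.6],[0,0,0,0,0,0,0.6]])

```text
time: 15.23
tool_pos: [0.599, -0.1029, 0.1359]
tcp_rot: [0.93, 3.0, -0.0]
wrist_force: [-0.2, -0.3, -0.9]
width: 0.66
grip_force: 48.1
```

```bash
python3 st.py
```

```text
15.2333 [ 0.599  -0.1029  0.1359] q6 -1.1804174079550165 theta 55.547666533830096 z [ 0.0004 -0.0002 -1.    ] F [-0.1632 -0.2588 -0.858 ] T [-0.0047 -0.2005 -0.1661] 48.14154166728258 0.6600555912581003
to wheel [0.0008 0.0008 0.0099] F tool [-0.0115 -0.3058  0.858 ]
```

Request:
drive_tool(rows=[[0,0,-2,0,0,-6.7e-05,0.6],[0,0,-2,0,0,-6.7e-05,0.6],[0,0,-2,0,0,-6.7e-05,0.6],[0,0,0,0,0,0,0.6]])

```text
time: 15.57
tool_pos: [0.599, -0.1029, 0.1362]
tcp_rot: [0.773, 3.044, -0.0]
wrist_force: [1.2, -1.0, 0.1]
width: 0.658
grip_force: 48.1
```

```bash
python3 st.py
```

```text
15.5667 [ 0.599  -0.1029  0.1362] q6 -1.2843593505422375 theta 61.5044054162295 z [ 0.0004 -0.0003 -1.    ] F [ 1.1724 -0.9719  0.1069] T [-0.0154 -0.2465 -0.193 ] 48.130902126431465 0.6581642862549617
to wheel [0.0007 0.0009 0.0102] F tool [-1.4941 -0.2948 -0.1061]
```

Request:
drive_tool(rows=[[0,0,-2,0,0,-6.7e-05,0.6],[0,0,-2,0,0,-6.7e-05,0.6],[0,0,-2,0,0,-6.7e-05,0.6],[0,0,0,0,0,0,0.6]])

```text
time: 15.9
tool_pos: [0.599, -0.1029, 0.1364]
tcp_rot: [0.613, 3.081, -0.0]
wrist_force: [1.1, -0.7, -0.2]
width: 0.656
grip_force: 48.1
```

```bash
python3 st.py
```

```text
15.9 [ 0.599  -0.1029  0.1364] q6 -1.3884836709801354 theta 67.4756697494556 z [ 0.0004 -0.0004 -1.    ] F [ 1.1284 -0.6921 -0.1531] T [-0.0702 -0.2707 -0.1923] 48.11936918646097 0.6559186949008652
to wheel [0.0006 0.001  0.0104] F tool [-1.3074 -0.207   0.1539]
```

Request:
drive_tool(rows=[[0,0,-2,0,0,-6.7e-05,0.6],[0,0,-2,0,0,-6.7e-05,0.6],[0,0,-2,0,0,-6.7e-05,0.6],[0,0,0,0,0,0,0.6]])

```text
time: 16.23
tool_pos: [0.5989, -0.103, 0.1367]
tcp_rot: [0.452, 3.108, -0.001]
wrist_force: [2.0, -0.8, -1.3]
width: 0.659
grip_force: 48.1
```

```bash
python3 st.py
```

```text
16.2333 [ 0.5989 -0.103   0.1367] q6 -1.492814086299271 theta 73.45342104802671 z [ 0.0004 -0.0005 -1.    ] F [ 2.0028 -0.8138 -1.2565] T [-0.0257 -0.279  -0.2234] 48.109488151967525 0.6589241334899446
to wheel [0.0005 0.0011 0.0107] F tool [-2.151  -0.2093  1.2576]
```

Request:
drive_tool(rows=[[0,0,-2,0,0,-6.7e-05,0.6],[0,0,-2,0,0,-6.7e-05,0.6],[0,0,-2,0,0,-6.7e-05,0.6],[0,0,0,0,0,0,0.6]])

```text
time: 16.57
tool_pos: [0.5989, -0.103, 0.1369]
tcp_rot: [0.289, 3.128, -0.001]
wrist_force: [2.3, -1.3, -0.4]
width: 0.658
grip_force: 48.1
```

```bash
python3 st.py
```

```text
16.5667 [ 0.5989 -0.103   0.1369] q6 -1.59731656385328 theta 79.44130684465858 z [ 0.0004 -0.0005 -1.    ] F [ 2.2859 -1.2504 -0.4269] T [-0.006  -0.3291 -0.1888] 48.10135267674923 0.6584318800309936
to wheel [0.0003 0.0011 0.0109] F tool [-2.4761 -0.8102  0.4284]
```

Request:
drive_tool(rows=[[0,0,-2,0,0,-6.7e-05,0.6],[0,0,-2,0,0,-6.7e-05,0.6],[0,0,-2,0,0,-6.7e-05,0.6],[0,0,0,0,0,0,0.6]])

```text
time: 16.9
tool_pos: [0.5989, -0.103, 0.1371]
tcp_rot: [0.126, 3.139, -0.001]
wrist_force: [3.1, -0.7, -0.6]
width: 0.654
grip_force: 48.1
```

```bash
python3 st.py
```

```text
16.9 [ 0.5989 -0.103   0.1371] q6 -1.7014840169941163 theta 85.40465233965432 z [ 0.0005 -0.0004 -1.    ] F [ 3.0549 -0.72   -0.5635] T [-0.068  -0.4086 -0.3972] 48.07651072740555 0.6543880931908306
to wheel [0.0002 0.0012 0.0111] F tool [-3.1025 -0.4728  0.5652]
```

Request:
drive_tool(rows=[[0,0,-0.7,0,0,0,0.6],[0,0,0,0,0,0,0.6],[0,0,0,0,0,0,0.6],[0,0,0,0,0,0,0.6],[0,0,0,0,0,0,0.6]])

```text
time: 17.32
tool_pos: [0.5989, -0.103, 0.1372]
tcp_rot: [0.104, 3.14, -0.001]
wrist_force: [3.7, -0.9, -1.7]
width: 0.659
grip_force: 48.1
```

```bash
python3 st.py
```

```text
17.3167 [ 0.5989 -0.103   0.1372] q6 -1.7151141996203574 theta 86.19349240597222 z [ 0.0003 -0.0005 -1.    ] F [ 3.7223 -0.9129 -1.7342] T [-0.1329 -0.5589 -0.4178] 48.0827421694994 0.6592135115096562
to wheel [0.0002 0.0012 0.0112] F tool [-3.774  -0.6628  1.736 ]
```

Request:
drive_tool(rows=[[0,0,5,0,0,0.0002,0.6],[0,0,5,0,0,0,0.6],[0,0,5,0,0,0,0.6],[0,0,5,0,0,0.000167,0.6],[0,0,5,0,0,0.000167,0.6],[0,0,5,0,0,0.000167,0.6],[0,0,5,0,0,0.000167,0.6]])

```text
time: 17.9
tool_pos: [0.5989, -0.1029, 0.1364]
tcp_rot: [1.047, 2.961, -0.001]
wrist_force: [3.3, -0.6, -1.3]
width: 0.659
grip_force: 48.1
```

```bash
python3 st.py
```

```text
17.9 [ 0.5989 -0.1029  0.1364] q6 -1.1014648740124953 theta 51.0631420194513 z [ 0.0004 -0.0009 -1.    ] F [ 3.3322 -0.5548 -1.3365] T [-0.0338 -0.6288  0.183 ] 48.08694697916508 0.659468575718303
to wheel [0.0008 0.0008 0.0104] F tool [-2.9395  1.6632  1.3382]
```

Request:
drive_tool(rows=[[0,0,5,0,0,0.000167,0.6],[0,0,5,0,0,0.000167,0.6],[0,0,5,0,0,0.000167,0.6],[0,0,5,0,0,0.000167,0.6],[0,0,5,0,0,0.000167,0.6],[0,0,5,0,0,0.000167,0.6],[0,0,5,0,0,0.000167,0.6]])

```text
time: 18.48
tool_pos: [0.5991, -0.1028, 0.1353]
tcp_rot: [1.889, 2.509, -0.0]
wrist_force: [3.9, 0.5, -1.0]
width: 0.654
grip_force: 48.1
```

```bash
python3 st.py
```

```text
18.4833 [ 0.5991 -0.1028  0.1353] q6 -0.49059787081057865 theta 16.066111501791088 z [ 0.0007 -0.0008 -1.    ] F [ 3.918   0.5308 -1.0441] T [ 0.0427 -0.6472  0.2114] 48.14153853803873 0.6539316956765975
to wheel [0.001  0.     0.0093] F tool [-0.5732  3.9114  1.0465]
```

Request:
drive_tool(rows=[[0,0,5,0,0,0.000167,0.6],[0,0,5,0,0,0.000167,0.6],[0,0,5,0,0,0.000167,0.6],[0,0,5,0,0,0.000167,0.6],[0,0,5,0,0,0.000167,0.6],[0,0,5,0,0,0.000167,0.6],[0,0,4,0,0,0.000133,0.6],[0,0,0,0,0,0,0.6]])

```text
time: 19.15
tool_pos: [0.5992, -0.1028, 0.1342]
tcp_rot: [2.537, 1.85, 0.0]
wrist_force: [4.3, 0.4, -1.2]
width: 0.657
grip_force: 48.1
```

```bash
python3 st.py
```

```text
19.15 [ 0.5992 -0.1028  0.1342] q6 0.10040262900575711 theta -17.798341365677366 z [ 0.001  -0.0009 -1.    ] F [ 4.2868  0.3799 -1.2029] T [ 0.0111 -0.7252  0.1835] 48.14170740544796 0.6565844442603523
to wheel [ 0.0009 -0.0007  0.0082] F tool [1.6727 3.964  1.2068]
```

Request:
drive_tool(rows=[[0,0,0,0,0,0,0.75],[0,0,0,0,0,0,0.85],[0,0,0,0,0,0,1],[0,0,0,0,0,0,1],[0,0,0,0,0,0,1],[0,0,0,0,0,0,1],[0,0,0,0,0,0,1]])

```text
time: 19.73
tool_pos: [0.5984, -0.103, 0.1339]
tcp_rot: [2.538, 1.852, -0.001]
wrist_force: [-0.1, -0.2, 0.6]
width: 1.002
grip_force: 0.0
```

```bash
python3 st.py
```

```text
19.7333 [ 0.5984 -0.103   0.1339] q6 0.09921438584129409 theta -17.7613988863389 z [-0.0006 -0.0005 -1.    ] F [-0.0885 -0.1778  0.5818] T [ 0.0067 -0.0252 -0.031 ] 0.0 1.0024744304756505
to wheel [0.0012 0.     0.0079] F tool [-0.1967 -0.0303 -0.5817]
```

Released cleanly; lift away and take a final look at the lever and wheel.

Request:
drive_tool(rows=[[0,0,0,0,0,-0.02,1],[0,0,0,0,0,-0.03,1],[0,0,0,0,0,-0.03,1],[0,0,0,0,0,-0.03,1],[0,0,0,-0.025,-0.025,0,1],[0,0,0,-0.025,-0.025,0,1],[0,0,0,-0.025,-0.025,0,1],[0,0,0,0,0,0,1]])

```text
time: 20.4
tool_pos: [0.4995, -0.1531, 0.2437]
tcp_rot: [-2.539, -1.849, 0.007]
wrist_force: [0.3, -0.7, -0.4]
width: 0.999
grip_force: 0.0
```

```bash
python3 lev.py; python3 whl.py
```

```text
[ 0.4995 -0.1531  0.2437] [-2.5387 -1.8486  0.0066] [ 0.3352 -0.7045 -0.4435] [ 0.0215 -0.0022  0.0387]
[ 0.5035 -0.1519  0.2442] [-0.3402 -0.0282  1.9046 -0.0003  1.2646 -0.0281] theta_y -17.875025606204268 z [ 0.0004 -0.0005 -1.    ]
0.76 0.145 encl (0.6016025543212891, -0.10228963941335678) 0.03132929652929306 ell ((0.6018136739730835, -0.1025710254907608), (0.06043866276741028, 0.06074616312980652), 99.508056640625)
  tool shift xyz [0.0774 0.0781 0.0993]
0.76 0.15 encl (0.600014328956604, -0.10188338905572891) 0.030683135613799095 ell ((0.6002210974693298, -0.10215894877910614), (0.05918813869357109, 0.05948926880955696), 99.50811767578125)
  tool shift xyz [0.0773 0.0765 0.0942]
0.76 0.155 encl (0.5984260439872742, -0.10147713869810104) 0.030036993324756622 ell ((0.5986284613609314, -0.10174687206745148), (0.057937607169151306, 0.058232381939888), 99.50852966308594)
  tool shift xyz [0.0772 0.0748 0.0892]
```

View pics/w2.png

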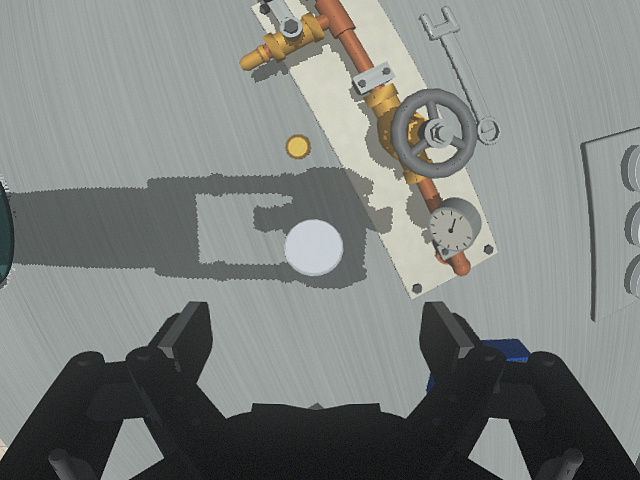

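The wrist view shows the wheel free at (435,132), the cap at (298,146) and the dish at (313,247) where they were. The vent arm at (290,20) is still crosswise to its branch, and the hand touches nothing.

```bash
python3 -c "
from workcell import workorder; print(workorder.finish_job())"
```

```text
the job is handed in; nothing more can be done
None
```

The job is handed in (no verdict came back): I swung the vent lever shut, opened the supply valve to a snug backseat at about 0.42 N m, turned it back about a quarter turn, and released it with the hand clear.

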